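Put the seasonings back in the rack by height

TASK

Put the pepper mill, the spice jar, the salt shaker and the little tin away in the walnut seasoning rack, one to a well, upright and fully down in the well, in order of height: the tallest beside the rack's high end board, then step by step down to the shortest beside the low end board. Set each one down rather than dropping it, and leave the blue-and-white mug standing where it is.

Things in the scene. Friction and masses are not known exactly. Their poses are not given: they have to be found in the camera images.
- pepper_mill: dark turned-wood pepper mill with a small metal nut on top, 170 mm tall, round, 58 mm across the foot, slimmer above, with a bulging head 48 mm across at 140 mm height that gives a good grip; stands upright; origin at the centre of its foot, z up
- spice_jar: glass spice jar with a green cap and a dark blue and white label, 106 mm tall, round, body and cap 44 to 46 mm across; stands upright; origin at the centre of its foot, z up
- salt_shaker: glass salt shaker with a grey cap, 90 mm tall, round, 44 mm across the body (lower 60 mm), cap 34 mm; stands upright; origin at the centre of its foot, z up
- tin: little food tin with a pale green and white label and gold rims, 72 mm tall, 57 mm across, straight-sided; stands upright; origin at the centre of its foot, z up
- well_1: walnut block 84 x 88 x 18 mm with a round cork-floored well 73 mm across, 12 mm deep; fixed; origin at the centre of its underside, 14 mm above the worktop: well floor 6 mm and rim 18 mm above the origin; z up, y along the rack. One of four in a straight row at 88 mm spacing, number 1 counted from the rack's left (+y) end
- well_2: walnut block 84 x 88 x 18 mm with a round cork-floored well 73 mm across, 12 mm deep; fixed; origin at the centre of its underside, 14 mm above the worktop: well floor 6 mm and rim 18 mm above the origin; z up, y along the rack. One of four in a straight row at 88 mm spacing, number 2 counted from the rack's left (+y) end
- well_3: walnut block 84 x 88 x 18 mm with a round cork-floored well 73 mm across, 12 mm deep; fixed; origin at the centre of its underside, 14 mm above the worktop: well floor 6 mm and rim 18 mm above the origin; z up, y along the rack. One of four in a straight row at 88 mm spacing, number 3 counted from the rack's left (+y) end
- well_4: walnut block 84 x 88 x 18 mm with a round cork-floored well 73 mm across, 12 mm deep; fixed; origin at the centre of its underside, 14 mm above the worktop: well floor 6 mm and rim 18 mm above the origin; z up, y along the rack. One of four in a straight row at 88 mm spacing, number 4 counted from the rack's left (+y) end
- end_high: the rack's high end board: walnut, 14 mm thick, 84 mm wide below, 48 mm wide and round-topped above, its top 119 mm above the worktop; fixed, at either the left or the right end of the row; the low end board at the other end rises only to 44 mm. Origin at the centre of its lower edge, 14 mm above the worktop, 51 mm from the middle of the nearest well
- mug: tea mug, blue above and white below, 88 mm across, 117 mm with its handle, 89 mm tall, loose, not to be moved (wall cabinets hang above the back of the worktop, 0.53 m up, from about x = 0.58 m on: keep the arm clear of them); origin at the centre of its outline (handle included), at the underside
Not all that is in view belongs to the job. What is shaped like the salt_shaker but orange or red is not meant.

How it is judged:
By the outcome, as a careful person would: the job done as asked, in the order asked, and still so for the second after the job is handed in, with the robot touching nothing.
It also fails if it takes over 106 s, if anything falls off the work surface, if the arm or the gripper's body presses on something with over 40 N, if the wrist force passes 120 N, or if a joint passes its speed limit or range.

ROBOT

A 7-joint arm with a two-finger parallel gripper is mounted at the origin on a cart in front of the work surface, level with it; the furniture and walls round the work are solid. World frame = base frame: x ahead of the robot, y to its left, z up, the work surface at z = 0. Lengths are in m, angles in rad, forces in N, time in s.
With the tool pointing down it reaches from about 0.425 to 0.925 m from the base axis. Payload 6.8 kg.
Tool frame: the origin (TCP) lies midway between the tips of the shut fingers; the grasp point (between the pads) lies r.grip_point_offset behind it (r.grip_point_offset is the distance from the TCP to the grasp point, in m); z points along the fingers, y is the line along which they close (so a half turn about z gives the same grasp; the last joint's range is limited). The gripper opens to 85 mm and grips with 20 to 120 N. Pads are 22 mm wide; open, the fingers measure 114 mm over their backs; the gripper's body (76 mm by 85 mm) begins 54 mm behind the grasp point. The pads swing forward as they close: fully open they stand 13 mm farther back than shut.
Start: joints at [1.195, 0.477, 0.022, 1.555, -0.011, 1.109, -0.083], TCP at [0.179, -0.651, 0.192] pointing down, gripper open.
Joint ranges: [-2.96, 2.96], [-0.34, 2.1], [-1.41, 1.46], [0.24, 2.44], [-1.37, 4.51], [0.17, 1.92], [-2.96, 2.96]. Speed limits (rad/s): [2.39, 2.39, 3.14, 3.14, 3.14, 3.14, 3.14].

INTERFACE

Orientations are given as a rotation vector (axis times angle).
In Python, from bench import r gives the robot as it stands. The module is installed in compiled form; this text tells all that it offers.
- The arm moves only by the shell command python3 -m crank 'ROWS' [FORCE]. ROWS is JSON, a list of rows, each a list of 5 numbers: the shift along the world's x, y, z in units of 200 mm (1.0 is 200 mm), then the turn about the world's z in units of 45 degrees (1.0 is 45 degrees), then the opening, from -1 (shut) to 1 (fully open). In form: [[dx, dy, dz, turn, jaw], ...]. A call has 1 to 8 rows; each row shifts and turns the commanded pose from where the row before left it; what a row does not reach is not made up. A row lasts 1/12 s, in which the tool goes at most 41.7 mm and 7.16 degrees, less where a joint would pass 70% of its speed; a pose out of reach is approached as far as the arm can. A call with a number of a shift or a turn outside -1 to 1 is refused whole. A call with a gripper value outside its range is refused whole. The fingers move at their own pace and stop on an object; FORCE is the grip in N (left out, the last holds). Time passes only in rows, so rows that do not move let the fingers close. It gives the time, the measured TCP pose, the force, the opening and the grip force at its end, in the units of the state.
- r.get_obs(): the state, without advancing time (a new reading comes with each control period).
- r.grab_frame(name): name is "scene" or "side" or "wrist"; returns the picture (420x560x3 uint8, blue, green, red); there is no depth.
- r.camera_model(name): a dict with "fx", "fy", "cx", "cy" (pixels), "R" (3x3) and "t" (3): a world point X has camera coordinates R X + t. Camera axes: x right, y down, z forward; pixel columns grow to the right and rows downward; lengths in m; the calibration is good to about 2 mm. A picture is of the moment at which its call begins: read the wrist's pose just before it. camera_model takes no time and is no camera call; for the wrist camera it gives the pose at the moment of the call.
- r.hand_in(): hands the job in; it is judged then, once.
The state is a dict: "clock": time; "joints": joint angles; "qvel": joint speeds; "tau": joint torques, N m; "tcp_pos": TCP position; "orientation": TCP orientation; "contact_force": force on the tool from outside, world axes, zero at the start; "moment": the same for the moment, N m; "grip_width": finger opening in m; "gripper_force": force on a finger pad.
Only numpy, scipy, OpenCV 4.12 (cv2) and the standard library are available. Lean on these libraries where they do the work, as an engineer would, in place of code of your own. Each camera call takes 0.05 s, during which the arm holds its last target. There are 200 camera calls.

## Working session

There is one attempt and no reset: what is moved stays moved. The work goes in short steps, Python scripts to look and compute and a shell command to move; the robot and the scene stay as the last step left them, time stands still between calls to the robot, and variables do not carry over. Pictures are saved under pics/ and viewed, at most 14 in all, crops included, and the job is handed in when it is done.

```bash
mkdir -p pics; python3 - <<'E'
from bench import r
import cv2
for n in ("scene","side"):
    cv2.imwrite(f"pics/{n}0.png",r.grab_frame(n)); m=r.camera_model(n); print(n,m)
o=r.get_obs(); print(o['tcp_pos'],o['orientation'],o['grip_width'],r.grip_point_offset,o['clock'])
E
```

```text
scene {'fx': 439.8044267418841, 'fy': 439.8044267418841, 'cx': 276.2255615056141, 'cy': 210.2587118644737, 'R': array([[-0.56266164, -0.82667636, -0.00425141],
       [-0.57101687,  0.39236032, -0.72110548],
       [ 0.59778894, -0.40331077, -0.69281225]]), 't': array([0.26294785, 0.30366838, 1.11948349])}
side {'fx': 536.0020486228265, 'fy': 536.0020486228265, 'cx': 282.8217902477333, 'cy': 211.2044906874163, 'R': array([[-0.96322046, -0.26821082, -0.01641061],
       [-0.13833051,  0.54728832, -0.82543332],
       [ 0.23037148, -0.79280417, -0.56426105]]), 't': array([0.45755143, 0.08604562, 1.16988386])}
[ 0.17842934 -0.65037157  0.1915313 ] [-3.11186816e+00 -4.19135287e-01  5.32270953e-04] 0.08545431999693673 0.0187 0.1
```

View pics/scene0.png

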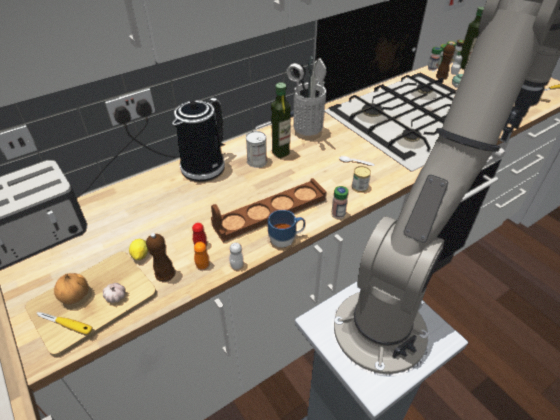

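View pics/side0.png

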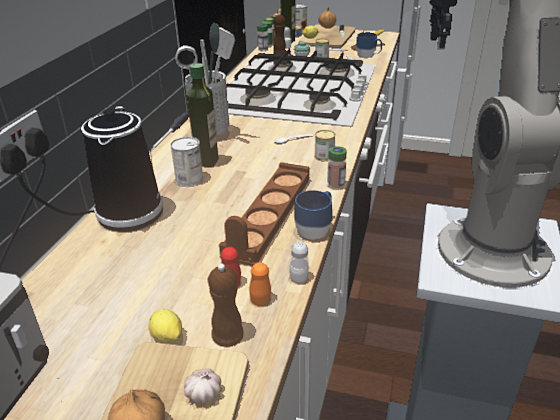

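The high end board is at scene (216,218) and side (236,240), which is the left (+y) end.

| Object | Scene pixel | Side pixel |
|---|---|---|
| Mill | (160,258) | (225,305) |
| Salt | (236,256) | (299,262) |
| Jar | (341,202) | (337,168) |
| Tin | (361,178) | (325,145) |
| Mug | (285,228) | (313,215) |

There are lookalikes: the red and orange shakers at scene (198,234) and (201,256), the big white can at (257,148), and a second set far beyond the hob at (447,60), out of reach. I'll confirm with enlarged crops.

```bash
python3 - <<'E'
import cv2
a=cv2.imread("pics/scene0.png")[150:290,140:380]; b=cv2.imread("pics/side0.png")[120:355,195:355]
a=cv2.resize(a,None,fx=3.3,fy=3.3,interpolation=cv2.INTER_CUBIC)
for x in range(140,380,20): cv2.putText(a,str(x),(int((x-140)*3.3),10),0,.35,(0,0,255)); cv2.line(a,(int((x-140)*3.3),12),(int((x-140)*3.3),20),(0,0,255))
for y in range(160,290,20): cv2.putText(a,str(y),(0,int((y-150)*3.3)),0,.35,(0,0,255))
b=cv2.resize(b,None,fx=2.5,fy=2.5,interpolation=cv2.INTER_CUBIC)
for x in range(200,355,20): cv2.putText(b,str(x),(int((x-195)*2.5),10),0,.35,(0,0,255))
for y in range(140,355,20): cv2.putText(b,str(y),(0,int((y-120)*2.5)),0,.35,(0,0,255))
cv2.imwrite("pics/a.png",a);cv2.imwrite("pics/b.png",b)
E
```

```text
(no output)
```

View pics/a.png

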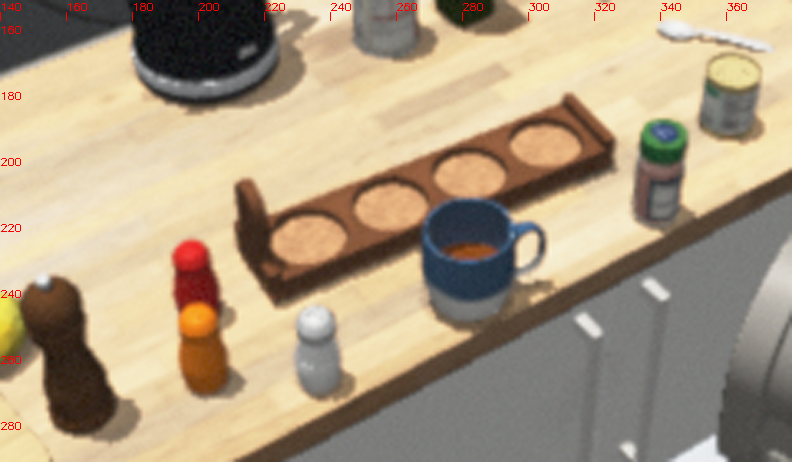

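View pics/b.png

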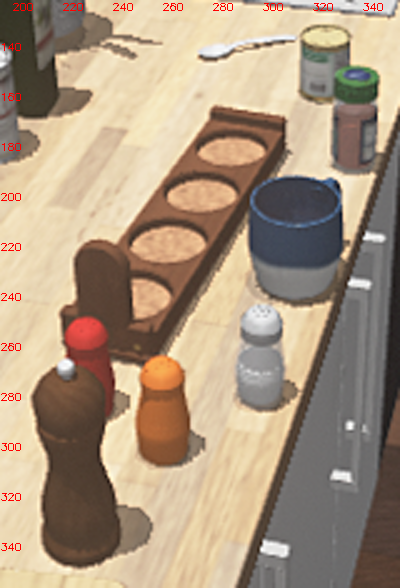

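The crops confirm the identification. The salt is the clear-glass shaker with the grey cap; the orange and red ones beside it are not meant. The jar has a green cap, the tin has gold rims, and the dark mill has a metal nut. Next I'll triangulate.

```bash
cat > h.py <<'E'
import numpy as np
from bench import r
def ray(m,p):
    d=m['R'].T@np.array([(p[0]-m['cx'])/m['fx'],(p[1]-m['cy'])/m['fy'],1]); return -m['R'].T@m['t'],d/np.linalg.norm(d)
def tri(m1,p1,m2,p2):
    (a,d),(b,e)=ray(m1,p1),ray(m2,p2)
    s=np.linalg.lstsq(np.c_[d,-e],b-a,rcond=None)[0]
    A,B=a+s[0]*d,b+s[1]*e; return (A+B)/2,np.linalg.norm(A-B)*1e3
def plane(m,p,z):
    a,d=ray(m,p); return a+d*(z-a[2])/d[2]
E
python3 - <<'E'
from h import *
np.set_printoptions(precision=4,suppress=True)
S,D=r.camera_model("scene"),r.camera_model("side")
P={'mill nut':((42,279),(66,362)),'mill foot':((80,412),(80,540)),'jar top':((665,131),(357,73)),'salt cap':((317,320),(262,322)),'salt foot':((319,381),(261,392)),'tin top':((733,72),(326,43)),
'w2':((392,207),(169,244)),'w3':((469,175),(202,195)),'w4':((545,145),(232,151)),'mug':((469,235),(296,210)),'highboard':((245,183),(104,243)),'lowboard':((572,97),(222,109))}
for k,(a,b) in P.items():
    a=(140+a[0]/3.3,150+a[1]/3.3);b=(195+b[0]/2.5,120+b[1]/2.5)
    print(k,*tri(S,a,D,b))
for a in ((309,240),(392,207),(469,175),(545,145)): print(plane(S,(140+a[0]/3.3,150+a[1]/3.3),.024))
E
```

```text
mill nut [0.4704 0.3806 0.1703] 1.5764659321315946
mill foot [ 0.4742  0.3803 -0.0002] 2.524238490752797
jar top [ 0.3813 -0.1841  0.1065] 0.17015408492568018
salt cap [0.3864 0.1896 0.0756] 1.8743573913114748
salt foot [0.3846 0.1944 0.0037] 3.0233229624943228
tin top [ 0.4446 -0.334   0.0624] 5.609493057006226
w2 [0.5134 0.0355 0.0234] 0.5846520304365365
w3 [ 0.5063 -0.0497  0.0256] 0.039937543541167395
w4 [ 0.4998 -0.1381  0.0251] 0.11765317569681136
mug [0.3958 0.0272 0.0765] 2.003476436844763
highboard [0.5202 0.18   0.1238] 3.769788554177376
lowboard [ 0.5255 -0.1911  0.0434] 2.5381540984287296
[0.5192 0.1243 0.024 ]
[0.5125 0.036  0.024 ]
[ 0.5077 -0.0507  0.024 ]
[ 0.5008 -0.1389  0.024 ]
```

The measurements fit the text: mill 170 mm, jar 106 mm, well row spacing 88 mm with a yaw of about 4°. The tin's 5.6 mm residual needs a closer look, so I'll move above it and use the wrist camera.

```bash
python3 -m crank '[[0.03,0.03,0.15,0,1],[0.05,0.05,0.15,0,1],[0.1,0.12,0.1,0,1],[0.13,0.15,0.05,0,1],[0.13,0.15,0.05,0,1],[0.13,0.15,0,0,1],[0.13,0.15,0,0,1],[0.13,0.15,0,0,1]]' 40
python3 -m crank '[[0.13,0.15,0,0,1],[0.13,0.15,0,0,1],[0.13,0.15,0,0,1],[0.13,0.15,0,0,1],[0.08,0.1,0,0,1],[0,0,0,0,1],[0,0,0,0,1]]'
python3 - <<'E'
from h import *
import cv2
o=r.get_obs(); m=r.camera_model("wrist"); cv2.imwrite("pics/w1.png",r.grab_frame("wrist")); np.savez("w1.npz",**m)
print(o['tcp_pos'],o['orientation'],-m['R'].T@m['t'],m['R'],m['fx'])
E
```

```text
clock: 0.77
tcp_pos: [0.3454, -0.4592, 0.2924]
orientation: [3.113, 0.419, -0.0]
contact_force: [0.6, 0.2, 0.0]
grip_width: 0.0854
gripper_force: 0.0
clock: 1.35
tcp_pos: [0.4655, -0.3192, 0.292]
orientation: [-3.112, -0.425, 0.001]
contact_force: [-0.3, -1.4, -0.3]
grip_width: 0.0856
gripper_force: 0.0
[ 0.46546375 -0.31919619  0.29198593] [-3.11193263e+00 -4.25464414e-01  8.29346195e-04] [ 0.54289143 -0.29838587  0.47297964] [[ 2.67987156e-01 -9.63422309e-01  5.82223129e-04]
 [-9.16374544e-01 -2.54713634e-01  3.08834358e-01]
 [-2.97389610e-01 -8.32971757e-02 -9.51115661e-01]] 324.2523664170799
```

View pics/w1.png

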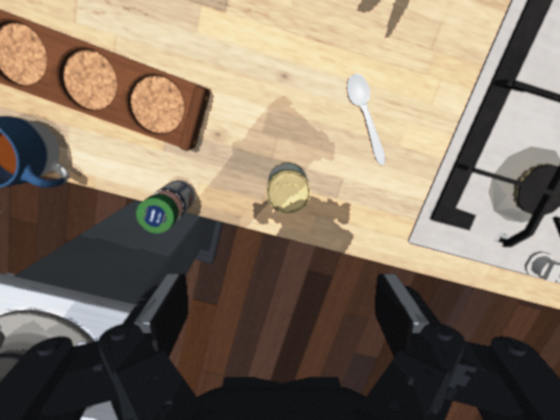

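The wrist view shows the tin lid at (289,191), the jar cap at (157,214), and wells 4, 3 and 2 at (158,103), (90,79) and (21,54). I'll measure with masks in this view.

```bash
cat >> h.py <<'E'
import cv2
np.set_printoptions(precision=4,suppress=True)
BOX={}
def ell(img,c,rad,lo,hi):
    """ellipse centre of the colour blob (HSV bounds) near pixel c"""
    hsv=cv2.cvtColor(cv2.GaussianBlur(img,(3,3),0),cv2.COLOR_BGR2HSV); k=cv2.inRange(hsv,lo,hi)
    z=np.zeros_like(k); cv2.circle(z,c,rad,255,-1); k=cv2.morphologyEx(k&z,cv2.MORPH_CLOSE,np.ones((5,5)))
    q=max(cv2.findContours(k,cv2.RETR_EXTERNAL,cv2.CHAIN_APPROX_NONE)[0],key=cv2.contourArea)
    return cv2.fitEllipse(cv2.convexHull(q))
E
python3 - <<'E'
from h import *
w=cv2.imread("pics/w1.png");M=dict(np.load("w1.npz"));S=r.camera_model("scene");D=r.camera_model("side")
hsv=cv2.cvtColor(w,cv2.COLOR_BGR2HSV)
for p in ((289,191),(158,103),(145,214),(200,110)): print(p,hsv[p[1],p[0]])
sc={'tin':(362.1,171.8),'jar':(341.5,189.7)}; sd={'tin':(325.4,137.2),'jar':(337.8,149.2)}
for n,c,rad,lo,hi,z in (('tin',(289,191),26,(15,60,90),(35,255,255),.072),('jar',(157,214),26,(45,80,40),(85,255,255),.106),('w4',(158,103),36,(5,60,120),(18,255,255),.02),('w3',(90,79),34,(5,60,120),(18,255,255),.02)):
    e=ell(w,c,rad,lo,hi); print(n,e,plane(M,e[0],z))
    if n in sc: print('  tri',tri(M,e[0],S,sc[n]),tri(M,e[0],D,sd[n]))
E
```

```text
(289, 191) [ 22  85 206]
(158, 103) [ 13 112 221]
(145, 214) [ 72  80 109]
(200, 110) [ 11 155  46]
tin ((289.2000427246094, 192.15615844726562), (48.761226654052734, 52.65116500854492), 80.20738220214844) [ 0.4474 -0.3359  0.072 ]
  tri (array([ 0.4462, -0.3359,  0.0643]), np.float64(1.8124166726729307)) (array([ 0.4439, -0.3373,  0.0582]), np.float64(0.4212951179320046))
jar ((156.3709716796875, 213.87852478027344), (37.31055450439453, 41.797481536865234), 75.07927703857422) [ 0.3875 -0.1877  0.106 ]
  tri (array([ 0.3854, -0.187 ,  0.102 ]), np.float64(1.4532612166157886)) (array([ 0.3842, -0.1875,  0.1037]), np.float64(4.623570574841217))
w4 ((157.35276794433594, 103.05323791503906), (70.19928741455078, 71.59691619873047), 16.629161834716797) [ 0.505  -0.1393  0.02  ]
w3 ((91.31611633300781, 80.08795166015625), (63.631961822509766, 68.60691833496094), 37.61700439453125) [ 0.5101 -0.0526  0.02  ]
```

```bash
python3 -m crank '[[-0.02,-0.02,-0.05,0.158,1],[-0.02,-0.02,-0.05,0.158,1],[-0.02,-0.02,-0.05,0.158,1],[-0.02,-0.02,-0.05,0.158,1],[0,0,-0.05,0.158,1],[0,0,-0.05,0.158,1],[0,0,-0.05,0.158,1],[0,0,-0.05,0.158,1]]'
python3 -m crank '[[0,0,-0.05,0.158,1],[0,0,-0.05,0.158,1],[0,0,0,0,1],[0,0,0,0,1]]'
python3 - <<'E'
from h import *
o=r.get_obs(); m=r.camera_model("wrist"); w=r.grab_frame("wrist"); cv2.imwrite("pics/w2.png",w); np.savez("w2.npz",**m)
R=cv2.Rodrigues(o['orientation'])[0]; print(o['tcp_pos'],R[:,1],R[:,2])
E
```

```text
clock: 2.07
tcp_pos: [0.4469, -0.339, 0.2117]
orientation: [-2.536, -1.855, 0.002]
contact_force: [0.1, -0.3, 0.5]
grip_width: 0.0855
gripper_force: 0.0
clock: 2.4
tcp_pos: [0.447, -0.3383, 0.1919]
orientation: [-2.295, -2.143, 0.001]
contact_force: [-0.1, -0.0, 0.2]
grip_width: 0.0853
gripper_force: 0.0
[ 0.447  -0.3383  0.1919] [ 0.9976 -0.0686 -0.0016] [-0.0015  0.0005 -1.    ]
```

View pics/w2.png

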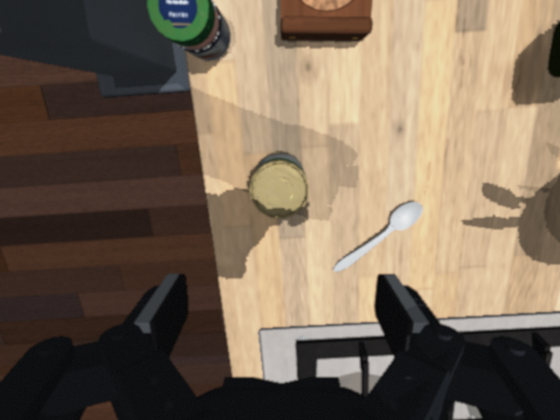

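Tin lid centre is at (278.5,188), about 58 px across, and the jar cap at (180,12).

```bash
python3 - <<'E'
from h import *
A=dict(np.load("w1.npz"));B=dict(np.load("w2.npz"))
print(tri(A,(289,192),B,(278.5,188)),tri(A,(289,190.5),B,(278.5,188)),plane(B,(278.5,188),.072),plane(A,(289,191),.072),plane(B,(180,12),.106))
print(tri(A,(156.4,213.9),B,(180,12)))
a=plane(B,(249,188),.072);b=plane(B,(308,188),.072);print(np.linalg.norm(a-b))
E
```

```text
(array([ 0.4452, -0.336 ,  0.0596]), np.float64(1.9631415027730383)) (array([ 0.4455, -0.3365,  0.0546]), np.float64(0.409849250080242)) [ 0.446  -0.3321  0.072 ] [ 0.4488 -0.3353  0.072 ] [ 0.3854 -0.1893  0.106 ]
(array([ 0.3828, -0.1855,  0.0951]), np.float64(1.9679316144190782))
0.0561701135429104
```

```bash
python3 -m crank '[[-0.005,0.015,-0.12,0,1],[0,0,-0.14,0,1],[0,0,-0.14,0,1],[0,0,-0.14,0,1],[0,0,-0.12,0,1],[0,0,-0.1,0,1],[0,0,-0.06,0,1],[0,0,0,0,1]]' 40
python3 -m crank '[[0,0,0,0,-1],[0,0,0,0,-1],[0,0,0,0,-1],[0,0,0,0,-1],[0,0,0,0,-1],[0,0,0,0,-1],[0,0,0,0,-1],[0,0,0,0,-1]]' 40
```

```text
clock: 3.12
tcp_pos: [0.4463, -0.3337, 0.0266]
orientation: [-2.29, -2.147, 0.002]
contact_force: [-0.8, 0.2, -0.1]
grip_width: 0.0854
gripper_force: 0.0
clock: 3.78
tcp_pos: [0.4406, -0.3373, 0.0358]
orientation: [-2.292, -2.142, 0.019]
contact_force: [-34.1, 9.0, 80.3]
grip_width: 0.0003
gripper_force: 38.1
```

```bash
python3 - <<'E'
from h import *
a=r.grab_frame("side")[100:220,240:400]; b=r.grab_frame("wrist"); cv2.imwrite("pics/c1.png",np.hstack([cv2.resize(a,(400,300)),cv2.resize(b,(400,300))]))
print(r.get_obs())
E
```

```text
{'clock': 3.8833, 'joints': array([ 0.7765,  0.5047, -0.3082,  1.9476,  0.2363,  0.7293,  0.2587]), 'qvel': array([-0.002 , -0.0015, -0.0027, -0.0066, -0.0006, -0.006 , -0.0002]), 'tau': array([ -7.748 , -15.5092,  -7.0092, -18.7882,  -0.7415, -11.7146,
         0.0152]), 'tcp_pos': array([ 0.4417, -0.3377,  0.0362]), 'orientation': array([-2.2932, -2.1436,  0.0169]), 'contact_force': array([-33.5609,   7.8033,  81.0749]), 'moment': array([ 1.9088,  8.0565, -0.0888]), 'gripper_force': 37.75006179464981, 'grip_width': 0.0003587794325860721}
```

View pics/c1.png

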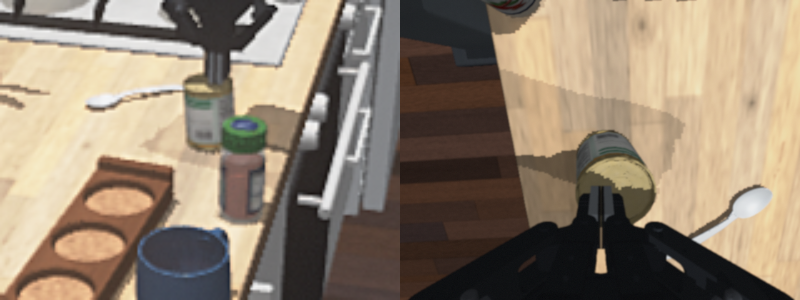

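```bash
python3 -m crank '[[0,0,0.05,0,-1],[0,0,0.05,0,-1],[0,0,0.1,0,-1],[0,0,0.15,0,-1],[0,0,0.15,0,-1],[0,0,0.15,0,-1],[0,0,0.15,0,-1],[0,0,0,0,-1]]' 
python3 -m crank '[[0,0,0,0,1],[0,0,0,0,1],[0,0,0,0,1],[0,0,0,0,1],[0,0,0,0,1]]' 
python3 - <<'E'
from h import *
m=r.camera_model("wrist"); np.savez("w3.npz",**m)
s=r.grab_frame("scene");cv2.imwrite("pics/s3.png",s); d=r.grab_frame("side");cv2.imwrite("pics/d3.png",d)
b=r.grab_frame("wrist"); cv2.imwrite("pics/w3.png",b)
t=np.hstack([cv2.resize(s[130:230,300:420],(360,300)),cv2.resize(d[100:220,270:414],(360,300))])
cv2.imwrite("pics/c2.png",np.vstack([t,np.hstack([cv2.resize(b[80:305,120:440],(427,300)),np.zeros((300,293,3),np.uint8)])]))
E
```

```text
clock: 4.55
tcp_pos: [0.4515, -0.3358, 0.1956]
orientation: [2.281, 2.144, 0.004]
contact_force: [0.4, -1.4, 0.7]
grip_width: -0.0001
gripper_force: 0.0
clock: 4.97
tcp_pos: [0.4471, -0.3335, 0.1874]
orientation: [-2.288, -2.15, 0.0]
contact_force: [0.9, 0.5, 0.1]
grip_width: 0.0606
gripper_force: 0.0
```

View pics/c2.png

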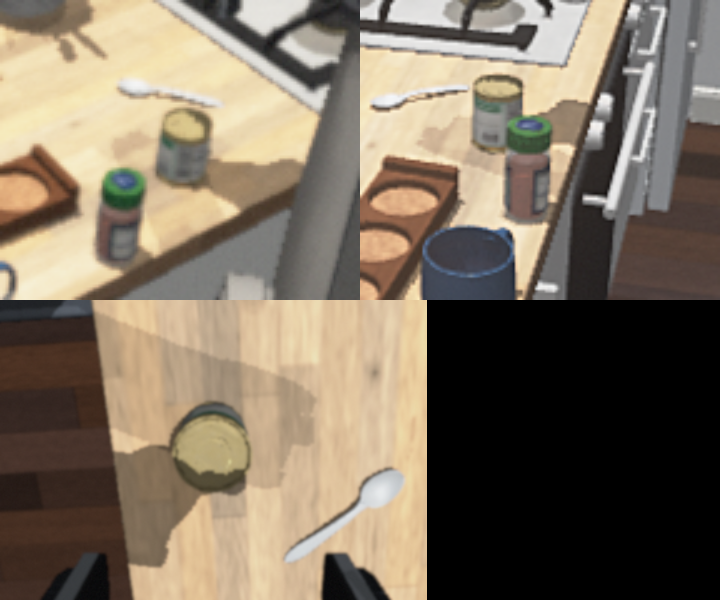

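The tin is standing again at its old place, with the lid at wrist pixel (279,193), yet the fingers had shut completely. I'll check geometrically where it was while they were shut.

```bash
python3 - <<'E'
from h import *
def proj(m,X):
    c=m['R']@X+m['t']; return m['fx']*c[0]/c[2]+m['cx'],m['fy']*c[1]/c[2]+m['cy']
o=r.get_obs(); W=r.camera_model("wrist"); S=r.camera_model("scene");D=r.camera_model("side")
R0=cv2.Rodrigues(o['orientation'])[0];p0=o['tcp_pos']; Rc=W['R']@R0; tc=W['R']@p0+W['t']
def cam(rv,p):
    R=cv2.Rodrigues(np.array(rv,float))[0]; Rn=Rc@R.T; return dict(W,R=Rn,t=tc-Rn@np.array(p))
C=cam([-2.2932,-2.1436,.0169],[.4417,-.3377,.0362])
for z in (.072,.06,.036): print(z,'c1',proj(C,np.array([.446,-.335,z])),'now',proj(W,np.array([.446,-.335,z])),'scene',proj(S,np.array([.446,-.335,z])),'side',proj(D,np.array([.446,-.335,z])))
print('tip c1',proj(C,np.array([.4417,-.3377,.0362])), 'tcp',p0, 'tip side',proj(D,np.array([.4417,-.3377,.0362])))
E
```

```text
0.072 c1 (np.float64(286.41080434314705), np.float64(268.13892003468976)) now (np.float64(278.43696290568874), np.float64(196.66217834644058)) scene (np.float64(362.50247678509646), np.float64(170.0945328293315)) side (np.float64(324.5626557329111), np.float64(133.0290358738306))
0.06 c1 (np.float64(286.24996074595646), np.float64(257.42018669970673)) now (np.float64(278.53256551441075), np.float64(193.47654567864942)) scene (np.float64(362.0328706307552), np.float64(172.89228483117455)) side (np.float64(324.4449451542849), np.float64(136.9101089131433))
0.036 c1 (np.float64(285.9844044626129), np.float64(239.72332442911107)) now (np.float64(278.70459481426053), np.float64(187.74425275542987)) scene (np.float64(361.10931404959496), np.float64(178.3945173932262)) side (np.float64(324.21267452481004), np.float64(144.568377935349))
tip c1 (np.float64(279.1870313881751), np.float64(244.37716623533203)) tcp [ 0.4474 -0.3338  0.1879] tip side (np.float64(325.90036730143487), np.float64(144.2440797655441))
```

The lid reads about 60 mm from every view, so it is probably recessed below the rim. The pads may have been too high on the tin. I'll retry lower, closing in small steps with readings.

```bash
python3 -m crank '[[0,0,0,0,1],[0,0.005,-0.1,0,1],[0,0,-0.14,0,1],[0,0,-0.14,0,1],[0,0,-0.14,0,1],[0,0,-0.14,0,1],[0,0,-0.12,0,1],[0,0,-0.06,0,1]]' 30
python3 -m crank '[[0,0,-0.03,0,1],[0,0,0,0,1],[0,0,0,0,0.4],[0,0,0,0,0.4],[0,0,0,0,0.4]]' 30
python3 -m crank '[[0,0,0,0,0.3],[0,0,0,0,0.3],[0,0,0,0,0.3]]' 30
python3 - <<'E'
from h import *
m=r.camera_model("wrist"); np.savez("w4.npz",**m); b=r.grab_frame("wrist"); cv2.imwrite("pics/w4.png",b)
E
```

```text
clock: 5.78
tcp_pos: [0.446, -0.3319, 0.0175]
orientation: [-2.286, -2.149, 0.001]
contact_force: [-0.1, 0.5, 0.5]
grip_width: 0.0851
gripper_force: 0.0
clock: 6.2
tcp_pos: [0.448, -0.3336, 0.0158]
orientation: [2.288, 2.15, -0.0]
contact_force: [-1.6, 0.5, 0.4]
grip_width: 0.0597
gripper_force: 0.7
clock: 6.45
tcp_pos: [0.4479, -0.3336, 0.0159]
orientation: [2.289, 2.15, -0.0]
contact_force: [-2.2, 0.6, 7.4]
grip_width: 0.0558
gripper_force: 30.5
```

View pics/w4.png

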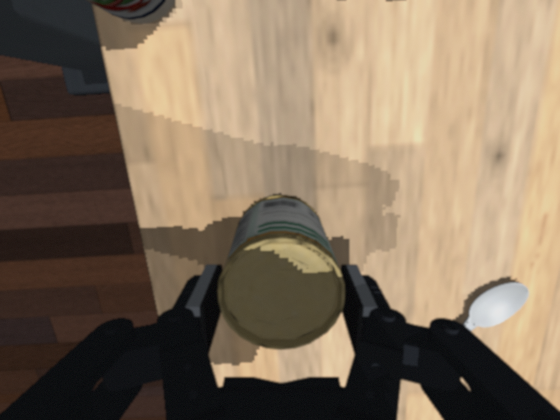

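The tin is held centred at a width of 56 mm and 30 N. Next it goes up and over to well 4.

```bash
python3 -m crank '[[0,0,0,0,0.2],[0,0,0.05,0,0.2],[0,0,0.1,0,0.2],[0.02,0,0.14,0,0.2],[0.03,0.05,0.14,0,0.2],[0.04,0.12,0.12,0,0.2],[0.04,0.15,0.08,0,0.2],[0.04,0.15,0.03,0,0.2]]' 40
python3 -m crank '[[0.04,0.15,0,0,0.2],[0.03,0.15,0,0,0.2],[0.03,0.12,0,0,0.2],[0,0.08,0,0,0.2],[0,0,0,0,0.2],[0,0,0,0,0.2],[0,0,0,0,0.2]]' 40
python3 - <<'E'
from h import *
m=r.camera_model("wrist"); np.savez("w5.npz",**m); w=r.grab_frame("wrist"); cv2.imwrite("pics/w5.png",w)
d=r.grab_frame("side"); s=r.grab_frame("scene"); cv2.imwrite("pics/s5.png",s); cv2.imwrite("pics/d5.png",d)
cv2.imwrite("pics/c3.png",np.hstack([cv2.resize(w,(400,300)),cv2.resize(s[140:260,210:370],(400,300))]))
E
```

```text
clock: 7.17
tcp_pos: [0.4837, -0.239, 0.1504]
orientation: [2.287, 2.146, 0.004]
contact_force: [0.3, 1.1, -1.1]
grip_width: 0.0555
gripper_force: 43.1
clock: 7.75
tcp_pos: [0.5015, -0.14, 0.1469]
orientation: [2.29, 2.15, -0.0]
contact_force: [-0.2, 0.3, -2.4]
grip_width: 0.0559
gripper_force: 43.1
```

View pics/c3.png

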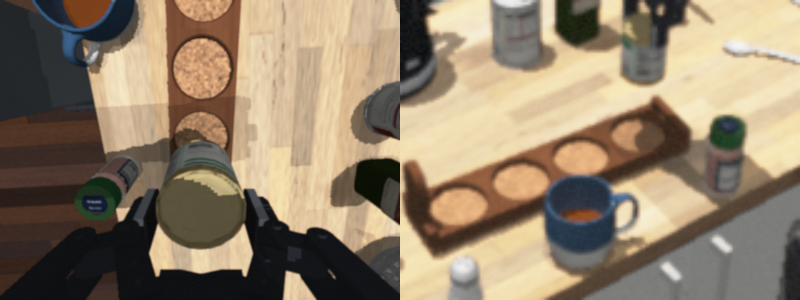

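The tin is held upright over well 4. Well 3 shows at wrist pixel (282,94). I'll measure it here for the rack line.

```bash
python3 - <<'E'
from h import *
w=cv2.imread("pics/w5.png");M=dict(np.load("w5.npz"));s=cv2.imread("pics/scene0.png");S=r.camera_model("scene")
lo,hi=(5,60,110),(18,255,255)
e=ell(w,(282,94),50,lo,hi);print('w3',e,plane(M,e[0],.02),plane(M,e[0],.026))
for n,c in (('w1',(233.6,222.7)),('w2',(258.8,212.7)),('w3',(282.1,203)),('w4',(305,194))):
    e=ell(s,tuple(map(int,c)),15,lo,hi);print(n,e,plane(S,e[0],.023))
e=ell(w,(205,-0),40,lo,hi);print(e)
E
```

```text
w3 ((281.9975891113281, 93.96160125732422), (99.79261779785156, 99.93608856201172), 85.91625213623047) [ 0.5094 -0.0501  0.02  ] [ 0.5094 -0.0503  0.026 ]
w1 ((232.00486755371094, 220.6120147705078), (23.820341110229492, 33.04494857788086), 74.11598205566406) [0.531  0.1233 0.023 ]
w2 ((256.91058349609375, 210.92828369140625), (22.85556983947754, 31.549198150634766), 60.4610481262207) [0.5237 0.036  0.023 ]
w3 ((281.555419921875, 201.5516357421875), (23.318525314331055, 31.448135375976562), 71.12727355957031) [ 0.5154 -0.0539  0.023 ]
w4 ((305.316162109375, 194.47003173828125), (28.449684143066406, 30.563461303710938), 70.46947479248047) [ 0.4993 -0.1385  0.023 ]
((213.9521484375, 11.69764232635498), (49.86617660522461, 67.80758666992188), 52.076988220214844)
```

Well 4 works out at (0.502,-0.138), so I'll lower the tin there.

```bash
python3 -m crank '[[0,0.01,-0.08,0,0.2],[0,0,-0.1,0,0.2],[0,0,-0.1,0,0.2],[0,0,-0.1,0,0.2],[0,0,-0.07,0,0.2],[0,0,-0.04,0,0.2],[0,0,-0.03,0,0.2],[0,0,-0.02,0,0.2]]'
python3 -m crank '[[0,0,-0.01,0,0.2],[0,0,-0.01,0,0.2],[0,0,0,0,0.2]]'
```

```text
clock: 8.57
tcp_pos: [0.5017, -0.1374, 0.0381]
orientation: [-2.29, -2.15, 0.0]
contact_force: [0.6, -0.7, -0.9]
grip_width: 0.0555
gripper_force: 43.2
clock: 8.82
tcp_pos: [0.502, -0.1373, 0.036]
orientation: [2.289, 2.15, -0.001]
contact_force: [-4.5, 0.3, 9.4]
grip_width: 0.0557
gripper_force: 44.0
```

The tin is seated, with 9 N of contact at the expected height. I'll release it, rise and move over the jar.

```bash
python3 -m crank '[[0,0,0,0,0.75],[0,0,0,0,0.75],[0,0,0,0,0.75],[0,0,0,0,0.75],[0,0,0.05,0,0.75],[0,0,0.1,0,0.75],[0,0,0.15,0,1],[0,0,0.18,0,1]]'
python3 -m crank '[[-0.05,-0.02,0.17,0,1],[-0.12,-0.04,0.1,0,1],[-0.14,-0.06,0.05,0,1],[-0.14,-0.06,0.02,0,1],[-0.1,-0.06,0,0,1],[-0.04,-0.01,0,0,1],[0,0,0,0,1],[0,0,0,0,1]]' 30
python3 - <<'E'
from h import *
m=r.camera_model("wrist"); np.savez("w6.npz",**m); w=r.grab_frame("wrist"); cv2.imwrite("pics/w6.png",w)
e=ell(w,(279,230),90,(45,80,40),(85,255,255));print(r.get_obs()['tcp_pos'],e,plane(m,e[0],.106),plane(m,e[0],.1))
E
```

```text
clock: 9.48
tcp_pos: [0.5002, -0.1365, 0.1307]
orientation: [-2.287, -2.15, 0.002]
contact_force: [1.2, -0.5, 0.1]
grip_width: 0.0854
gripper_force: 0.0
clock: 10.15
tcp_pos: [0.3843, -0.1866, 0.1989]
orientation: [2.289, 2.151, 0.001]
contact_force: [-0.5, 0.6, 0.5]
grip_width: 0.0856
gripper_force: 0.0
[ 0.3848 -0.1863  0.1988] ((278.95550537109375, 197.0003204345703), (49.30412673950195, 50.31220626831055), 154.93597412109375) [ 0.3841 -0.1821  0.106 ] [ 0.3839 -0.1837  0.1   ]
```

View pics/w6.png

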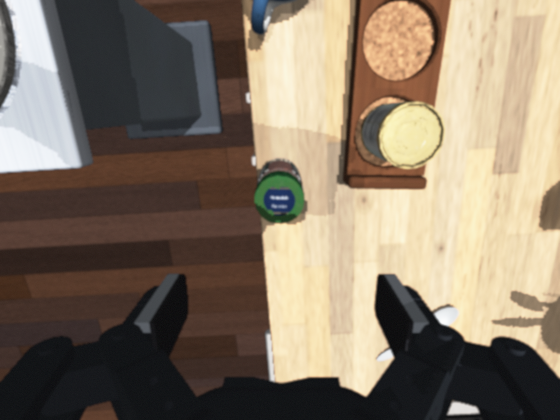

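The tin stands in well 4 at (395,135). The jar cap is centred at (279,197), so the jar is at about (0.384,-0.184). Descending to grip it.

```bash
python3 -m crank '[[0,0.01,-0.08,0,1],[0,0,-0.14,0,1],[0,0,-0.14,0,1],[0,0,-0.14,0,1],[0,0,-0.13,0,1],[0,0,-0.09,0,1],[0,0,-0.05,0,1],[0,0,0,0,1]]' 30
python3 -m crank '[[0,0,0,0,0.2],[0,0,0,0,0.2],[0,0,0,0,0.2],[0,0,0,0,0],[0,0,0,0,-0.05],[0,0,0,0,-0.05],[0,0,0,0,-0.05]]' 30
```

```text
clock: 10.87
tcp_pos: [0.3834, -0.1834, 0.0425]
orientation: [-2.284, -2.151, 0.001]
contact_force: [-0.1, 0.6, 0.6]
grip_width: 0.0854
gripper_force: 0.0
clock: 11.45
tcp_pos: [0.3845, -0.1855, 0.0456]
orientation: [2.288, 2.149, 0.001]
contact_force: [-1.7, 0.8, 5.1]
grip_width: 0.0442
gripper_force: 29.7
```

```bash
python3 -m crank '[[0,0,0.05,0,-0.05],[0,0,0.1,0,-0.05],[0,0,0.15,0,-0.05],[0.02,0.02,0.15,0,-0.05],[0.06,0.08,0.12,0,-0.05],[0.09,0.13,0.06,0,-0.05],[0.09,0.15,0,0,-0.05],[0.09,0.15,0,0,-0.05]]' 40
python3 -m crank '[[0.09,0.15,0,0,-0.05],[0.09,0.15,0,0,-0.05],[0.08,0.14,0,0,-0.05],[0.035,0.1,0,0,-0.05],[0,0.04,0,0,-0.05],[0,0,0,0,-0.05],[0,0,0,0,-0.05]]'
python3 - <<'E'
from h import *
m=r.camera_model("wrist"); np.savez("w7.npz",**m); w=r.grab_frame("wrist"); cv2.imwrite("pics/w7.png",w)
s=r.grab_frame("side");cv2.imwrite("pics/d7.png",s)
cv2.imwrite("pics/c4.png",np.hstack([cv2.resize(w,(400,300)),cv2.resize(s[150:290,200:387],(400,300))]))
E
```

```text
clock: 12.12
tcp_pos: [0.4549, -0.0784, 0.1728]
orientation: [2.289, 2.147, 0.003]
contact_force: [0.5, -1.2, -1.2]
grip_width: 0.0437
gripper_force: 41.1
clock: 12.7
tcp_pos: [0.512, 0.0362, 0.1707]
orientation: [2.289, 2.151, -0.001]
contact_force: [0.5, -0.4, -1.8]
grip_width: 0.0434
gripper_force: 41.1
```

View pics/c4.png

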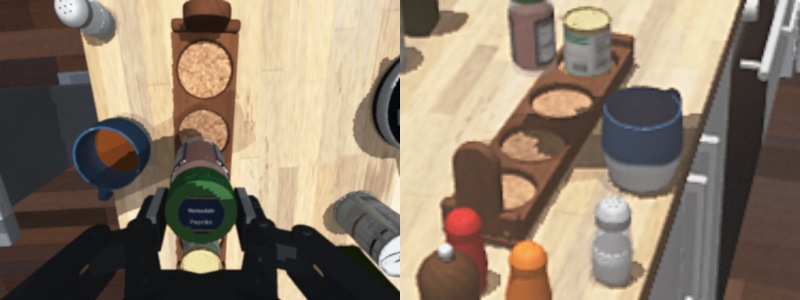

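The jar is held upright over well 2. Well 1 is at wrist pixel (287,97), the mug is clear of the fingers, and the salt cap is at (102,17). Lowering.

```bash
python3 -m crank '[[0.005,0.005,-0.06,0,-0.05],[0,0,-0.1,0,-0.05],[0,0,-0.1,0,-0.05],[0,0,-0.1,0,-0.05],[0,0,-0.07,0,-0.05],[0,0,-0.04,0,-0.05],[0,0,-0.03,0,-0.05],[0,0,-0.02,0,-0.05]]'
python3 -m crank '[[0,0,-0.01,0,-0.05],[0,0,0,0,-0.05]]'
python3 - <<'E'
from h import *
M=dict(np.load("w7.npz"));print('w1',plane(M,(287,96.6),.022),'salt',plane(M,(101,17),.085))
E
```

```text
clock: 13.47
tcp_pos: [0.5134, 0.0375, 0.0657]
orientation: [-2.29, -2.15, 0.001]
contact_force: [-1.9, 0.2, 16.9]
grip_width: 0.0437
gripper_force: 43.2
clock: 13.63
tcp_pos: [0.5137, 0.0381, 0.0658]
orientation: [2.289, 2.151, -0.001]
contact_force: [-5.7, -1.2, 10.2]
grip_width: 0.0434
gripper_force: 42.3
w1 [0.5244 0.1243 0.022 ] salt [0.3921 0.185  0.085 ]
```

```bash
python3 -m crank '[[0,0,0,0,0.45],[0,0,0,0,0.45],[0,0,0,0,0.45],[0,0,0.05,0,0.45],[0,0,0.1,0,0.45],[0,0,0.15,0,0.45],[0,0,0.17,0,0.6],[-0.02,0.02,0.15,0,0.8]]'
python3 -m crank '[[-0.1,0.12,0.05,0,1],[-0.12,0.15,0.02,0,1],[-0.12,0.15,0,0,1],[-0.12,0.14,0,0,1],[-0.1,0.1,0,0,1],[-0.05,0.06,0,0,1],[0,0,0,0,1],[0,0,0,0,1]]' 30
python3 - <<'E'
from h import *
m=r.camera_model("wrist"); np.savez("w8.npz",**m); w=r.grab_frame("wrist"); cv2.imwrite("pics/w8.png",w); print(r.get_obs()['tcp_pos'],r.get_obs()['joints'])
s=r.grab_frame("scene");cv2.imwrite("pics/s8.png",s)
cv2.imwrite("pics/c5.png",np.hstack([w[:,60:500],cv2.resize(s[130:270,190:310],(360,420))]))
E
```

```text
clock: 14.3
tcp_pos: [0.5102, 0.0415, 0.1909]
orientation: [2.29, 2.15, 0.002]
contact_force: [0.1, 0.3, 0.8]
grip_width: 0.0762
gripper_force: 0.0
clock: 14.97
tcp_pos: [0.3876, 0.1865, 0.2031]
orientation: [2.286, 2.153, 0.001]
contact_force: [0.5, -0.2, 0.5]
grip_width: 0.0857
gripper_force: 0.0
[0.3882 0.1856 0.2029] [ 0.1038  0.1131 -0.731   2.0563  0.0904  1.0021 -0.7349]
```

View pics/c5.png

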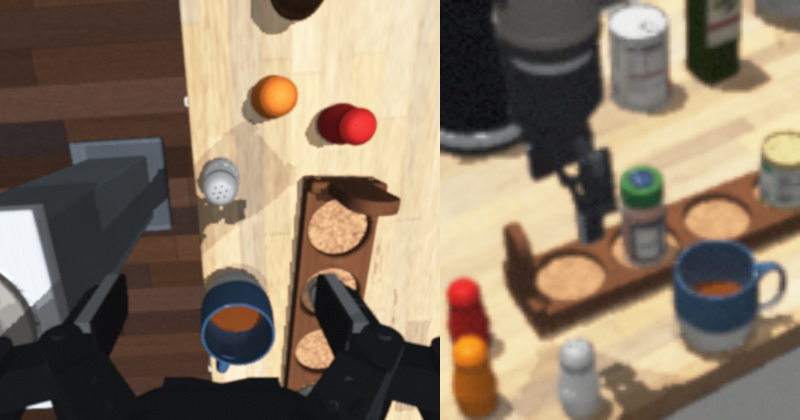

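The jar stands in well 2. The salt cap is at wrist pixel (280,187), and the orange shaker at (334,97) and red at (416,126) stay clear to the far side. The mill is at (357,5) and the mug is unmoved.

```bash
python3 - <<'E'
from h import *
M=dict(np.load("w8.npz"));S=r.camera_model("scene")
print(plane(M,(280,187),.085),tri(M,(280,187),S,(236,246)),'orange',plane(M,(334,97),.08),'w1',plane(M,(397,228),.022),'mug',plane(M,(297,330),.085))
E
```

```text
[0.3884 0.1939 0.085 ] (array([0.388 , 0.1906, 0.079 ]), np.float64(3.712025867591044)) orange [0.441  0.2712 0.08  ] w1 [0.5237 0.1203 0.022 ] mug [0.3972 0.0319 0.085 ]
```

```bash
python3 -m crank '[[-0.005,0.03,-0.1,0,1],[0,0,-0.15,0,1],[0,0,-0.15,0,1],[0,0,-0.15,0,1],[0,0,-0.15,0,1],[0,0,-0.12,0,1],[0,0,-0.08,0,1],[0,0,-0.04,0,1]]' 30
python3 -m crank '[[0,0,0,0,0.2],[0,0,0,0,0.2],[0,0,0,0,0.2],[0,0,0,0,0],[0,0,0,0,-0.05],[0,0,0,0,-0.05],[0,0,0,0,-0.05]]' 30
```

```text
clock: 15.73
tcp_pos: [0.3862, 0.1903, 0.0121]
orientation: [-2.291, -2.148, 0.006]
contact_force: [-0.6, -1.0, -0.2]
grip_width: 0.0852
gripper_force: 0.0
clock: 16.32
tcp_pos: [0.387, 0.1921, 0.0148]
orientation: [2.289, 2.151, 0.001]
contact_force: [-0.2, 0.0, 0.4]
grip_width: 0.0403
gripper_force: 0.0
```

```bash
python3 -m crank '[[0,0,0,0,-0.1],[0,0,0,0,-0.1]]' 20; python3 - <<'E'
from h import *
M=r.camera_model("wrist"); w=r.grab_frame("wrist"); cv2.imwrite("pics/w9.png",w)
c=cv2.cvtColor(w[180:380,170:390],cv2.COLOR_BGR2HSV)
# coarse text view: saturation, value on the tool's axis
for y in range(180,380,20): print(y,' '.join(f"{w[y,x].max():3d}/{int(w[y,x].max())-int(w[y,x].min()):3d}" for x in range(190,380,12)))
E
```

```text
clock: 16.48
tcp_pos: [0.3867, 0.192, 0.0145]
orientation: [2.289, 2.151, 0.0]
contact_force: [-0.0, -0.7, 0.1]
grip_width: 0.0386
gripper_force: 0.0
180  64/  8 107/ 16  49/  7  99/ 39 242/ 75 218/ 79 239/ 65 233/ 67 234/ 67 234/ 66 214/ 58 210/ 53 208/ 54 212/ 54 226/ 55 244/ 64
200  64/  6 104/ 16  53/  9  97/ 40 232/ 78 221/ 78 232/ 68 238/ 66 234/ 67 235/ 66 223/ 60 212/ 55 209/ 54 217/ 57 200/ 52 226/ 70
220  62/  7  52/  7  51/  7  97/ 41 106/ 38 139/ 50 108/ 17 120/  3 128/  2 119/  3 210/ 58 215/ 55 202/ 51 212/ 55 205/ 53 222/ 70
240  51/  6  54/  7 107/ 16  50/ 11 102/ 37 116/ 18 139/  3 151/  4 157/  4 160/  5 157/  5 102/ 26  98/ 24 211/ 55 207/ 54 230/ 71
260  93/ 47  95/ 49 100/ 51  92/ 45  87/ 31 125/  0 148/  4  97/  2  90/  2 158/  4 157/  5 105/ 15  92/ 19  96/ 24 204/ 53 236/ 67
280  96/ 51  93/ 49  25/  5  83/  8  18/  1  79/  2  99/  4 101/  3 100/  3  98/  3  98/  2  39/  8  95/  9  25/  4 214/ 56 248/ 60
300  68/ 23  24/  5  83/  8  44/  5  16/  2  95/  2 104/  3 108/  2 110/  4 105/  2  97/  2  49/  1  21/  2  83/  8  26/  3 247/ 60
320  25/  3  25/  4  24/  3  25/  3  68/ 26  95/  3 107/  4 107/  3 109/  4  74/  2 102/  3 212/ 54  27/  1  26/  5  28/  6  29/  6
340  23/  2  23/  4  24/  4  21/  2  71/ 29 105/ 38 215/ 76  99/  3  99/  2 185/ 50 236/ 65 237/ 51  24/  3  24/  3  22/  4  27/  5
360  25/  5  27/  5  26/  5  27/  2  73/ 30 208/ 75 223/ 78 228/ 70 232/ 66 236/ 67 252/ 48 236/ 53 206/ 53  23/  4  55/ 10  30/  5
```

The shaker is between the fingers (grey, x 245–315) but not touched yet, so it is narrower here than stated. I'll keep closing gently.

```bash
python3 -m crank '[[0,0,0,0,-0.15],[0,0,0,0,-0.15]]' 20; python3 -m crank '[[0,0,0,0,-0.2],[0,0,0,0,-0.2]]' 20;  python3 -m crank '[[0,0,0,0,-0.25],[0,0,0,0,-0.25]]' 20
```

```text
clock: 16.7
tcp_pos: [0.3867, 0.1921, 0.0144]
orientation: [2.289, 2.151, 0.0]
contact_force: [0.4, 0.5, 0.0]
grip_width: 0.0362
gripper_force: 0.1
clock: 16.87
tcp_pos: [0.3869, 0.1922, 0.0145]
orientation: [2.289, 2.151, 0.001]
contact_force: [1.0, 0.1, 1.8]
grip_width: 0.0344
gripper_force: 9.5
clock: 17.03
tcp_pos: [0.3869, 0.1922, 0.0146]
orientation: [2.289, 2.151, 0.001]
contact_force: [0.5, -0.7, 2.5]
grip_width: 0.034
gripper_force: 19.4
```

```bash
python3 -m crank '[[0,0,0,0,-0.4],[0,0,0,0,-0.4],[0,0,0.04,0,-0.4],[0,0,0.08,0,-0.4],[0,0,0.13,0,-0.4],[0,0,0.15,0,-0.4],[0,0,0.15,0,-0.4]]' 40;  python3 -m crank '[[0,0,0.15,0,-0.4],[0,0,0.1,0,-0.4],[0,0,0.05,0,-0.4],[0,0,0,0,-0.4]]'
python3 - <<'E'
from h import *
M=r.camera_model("wrist"); w=r.grab_frame("wrist"); cv2.imwrite("pics/w10.png",w); d=r.grab_frame("side"); cv2.imwrite("pics/d10.png",d)
o=cv2.imread("pics/w9.png")
k=lambda a:((a.max(2).astype(int)-a.min(2)<8)&(a.max(2)>70))[200:345,232:325]
for a in (o,w):
    q=k(a); ys,xs=np.nonzero(q); print(q.sum(),xs.mean()+232,ys.mean()+200,[ (i*15+200,int(q[i*15].sum())) for i in range(9)])
E
```

```text
clock: 17.62
tcp_pos: [0.3851, 0.1917, 0.1253]
orientation: [-2.287, -2.151, 0.004]
contact_force: [0.7, -0.1, -0.9]
grip_width: 0.0324
gripper_force: 38.8
clock: 17.95
tcp_pos: [0.3875, 0.1925, 0.1862]
orientation: [2.288, 2.15, 0.005]
contact_force: [0.2, 0.6, -1.5]
grip_width: 0.0329
gripper_force: 38.8
7987 282.29297608613996 279.60523350444475 [(200, 0), (215, 19), (230, 52), (245, 68), (260, 69), (275, 64), (290, 74), (305, 80), (320, 67)]
8009 280.5177924834561 278.7449119740292 [(200, 0), (215, 19), (230, 53), (245, 67), (260, 69), (275, 73), (290, 76), (305, 78), (320, 66)]
```

It is lifted and hasn't moved in the grip, so on to well 3.

```bash
python3 -m crank '[[0.04,-0.08,0,0,-0.4],[0.07,-0.14,0,0,-0.4],[0.08,-0.16,0,0,-0.4],[0.08,-0.16,0,0,-0.4],[0.08,-0.16,0,0,-0.4],[0.08,-0.16,0,0,-0.4],[0.08,-0.16,0,0,-0.4],[0.06,-0.12,0,0,-0.4]]';  python3 -m crank '[[0.03,-0.06,0,0,-0.4],[0,-0.01,0,0,-0.4],[0,0,0,0,-0.4],[0,0,0,0,-0.4]]'
python3 - <<'E'
from h import *
m=r.camera_model("wrist"); np.savez("w11.npz",**m); w=r.grab_frame("wrist"); cv2.imwrite("pics/w11.png",w); d=r.grab_frame("side"); cv2.imwrite("pics/d11.png",d); print(r.get_obs()['tcp_pos'])
E
```

```text
clock: 18.72
tcp_pos: [0.5, -0.0392, 0.1819]
orientation: [-2.29, -2.147, 0.005]
contact_force: [0.7, -0.0, -0.8]
grip_width: 0.0323
gripper_force: 38.7
clock: 19.05
tcp_pos: [0.5055, -0.048, 0.1835]
orientation: [-2.285, -2.152, 0.001]
contact_force: [0.7, 0.1, -1.0]
grip_width: 0.0329
gripper_force: 38.7
[ 0.5059 -0.0479  0.1842]
```

```bash
python3 -m crank '[[0.01,-0.01,-0.08,0,-0.4],[0,0,-0.11,0,-0.4],[0,0,-0.12,0,-0.4],[0,0,-0.12,0,-0.4],[0,0,-0.12,0,-0.4],[0,0,-0.08,0,-0.4],[0,0,-0.05,0,-0.4],[0,0,-0.03,0,-0.4]]';  python3 -m crank '[[0,0,-0.02,0,-0.4],[0,0,-0.015,0,-0.4],[0,0,0,0,-0.4]]'
```

```text
clock: 19.82
tcp_pos: [0.5078, -0.0508, 0.0415]
orientation: [-2.286, -2.153, 0.001]
contact_force: [0.0, 0.3, 0.0]
grip_width: 0.033
gripper_force: 38.7
clock: 20.07
tcp_pos: [0.509, -0.0518, 0.0357]
orientation: [2.289, 2.151, 0.001]
contact_force: [0.4, 0.6, -1.6]
grip_width: 0.0327
gripper_force: 38.7
```

```bash
python3 -m crank '[[0,0,-0.01,0,-0.4],[0,0,0,0,-0.4]]'; python3 -m crank '[[0,0,-0.01,0,-0.4],[0,0,0,0,-0.4]]'
```

```text
clock: 20.23
tcp_pos: [0.5096, -0.052, 0.0348]
orientation: [2.288, 2.15, 0.001]
contact_force: [-2.0, -0.6, 6.6]
grip_width: 0.0324
gripper_force: 39.6
clock: 20.4
tcp_pos: [0.5101, -0.0523, 0.0344]
orientation: [2.288, 2.149, 0.001]
contact_force: [-7.3, -0.8, 23.7]
grip_width: 0.0329
gripper_force: 41.8
```

Seated at the expected height. I'll open, rise and go over the mill.

```bash
python3 -m crank '[[0,0,0.01,0,-0.1],[0,0,0,0,0.2],[0,0,0,0,0.35],[0,0,0,0,0.4],[0,0,0.04,0,0.4],[0,0,0.08,0,0.4],[0,0,0.13,0,0.4],[0,0,0.16,0,0.4]]';  python3 -m crank '[[0,0,0.18,0,0.6],[0,0,0.18,0,0.8],[0,0.04,0.18,0,1],[-0.01,0.12,0.15,0,1],[-0.02,0.18,0.05,0,1],[-0.02,0.18,0,0,1],[-0.02,0.18,0,0,1],[-0.02,0.18,0,0,1]]'
python3 -m crank '[[-0.02,0.18,0,0,1],[-0.02,0.18,0,0,1],[-0.02,0.18,0,0,1],[-0.02,0.18,0,0,1],[-0.02,0.18,0,0,1],[-0.02,0.18,0,0,1],[-0.02,0.18,0,0,1],[0,0.1,0,0,1]]' 30;python3 -m crank '[[0,0.08,0,0,1],[0,0.04,0,0,1],[0,0,0,0,1],[0,0,0,0,1]]'
python3 - <<'E'
from h import *
m=r.camera_model("wrist"); np.savez("w12.npz",**m); w=r.grab_frame("wrist"); cv2.imwrite("pics/w12.png",w); print(r.get_obs()['tcp_pos'])
d=r.grab_frame("side"); cv2.imwrite("pics/d12.png",d)
# dark mill head and bright nut
g=w.max(2); h=cv2.cvtColor(w,cv2.COLOR_BGR2HSV)
k=cv2.inRange(w,(0,0,0),(90,90,90)); k[300:]=0
n,l,st,ce=cv2.connectedComponentsWithStats(k)
for i in range(1,n):
    if st[i,4]>400: print(st[i],ce[i])
E
```

```text
clock: 21.07
tcp_pos: [0.507, -0.0517, 0.1152]
orientation: [-2.286, -2.15, 0.003]
contact_force: [0.0, -0.2, -0.0]
grip_width: 0.06
gripper_force: 0.0
clock: 21.73
tcp_pos: [0.4902, 0.1256, 0.2644]
orientation: [2.289, 2.15, 0.001]
contact_force: [0.0, 0.1, -0.1]
grip_width: 0.0852
gripper_force: 0.0
clock: 22.4
tcp_pos: [0.46, 0.4005, 0.2639]
orientation: [-2.283, -2.155, -0.001]
contact_force: [-0.4, 1.1, 0.5]
grip_width: 0.0852
gripper_force: 0.0
clock: 22.73
tcp_pos: [0.4627, 0.4194, 0.2633]
orientation: [2.289, 2.151, -0.001]
contact_force: [0.6, -1.7, 0.2]
grip_width: 0.0855
gripper_force: 0.0
[0.4631 0.4187 0.2633]
[    0     0   223   300 58788] [ 99.2091 154.2585]
[293   0  56  45 688] [315.2297  29.2834]
[ 512    0   48   91 3947] [537.3717  44.7697]
[ 240  180   79   74 3381] [286.491  216.5143]
[376 275  45  25 777] [393.529  289.3822]
```

```bash
python3 - <<'E'
from h import *
w=cv2.imread("pics/w12.png");m=dict(np.load("w12.npz"));S=r.camera_model("scene");D=r.camera_model("side")
c=w[170:265,230:330]; k=((c.max(2).astype(int)-c.min(2)<30)&(c.max(2)>110)).astype(np.uint8)
n,l,st,ce=cv2.connectedComponentsWithStats(k)
for i in range(1,n):
    if st[i,4]>5: 
        p=ce[i]+(230,170); print(st[i],p,plane(m,p,.169),tri(m,p,S,(152.7,234.5)),tri(m,p,D,(221.4,264.8)))
kk=cv2.inRange(c,(0,0,0),(90,90,90))
for y in range(5,90,8): xs=np.nonzero(kk[y])[0]; print(y+170,(xs.min()+230,xs.max()+230) if len(xs) else None)
E
```

```text
[18 31  5  6 15] [250.0667 203.9333] [0.4364 0.4187 0.169 ] (array([0.44  , 0.4056, 0.1935]), np.float64(39.02859607486416)) (array([0.4439, 0.4352, 0.2222]), np.float64(3.282856979705925))
[65 72  7  7 36] [297.6111 244.9722] [0.4765 0.3767 0.169 ] (array([0.476 , 0.3776, 0.1653]), np.float64(4.840912273187204)) (array([0.4756, 0.3733, 0.1634]), np.float64(2.6808712524121416))
175 None
183 (np.int64(281), np.int64(304))
191 (np.int64(274), np.int64(310))
199 (np.int64(255), np.int64(312))
207 (np.int64(254), np.int64(312))
215 (np.int64(250), np.int64(313))
223 (np.int64(246), np.int64(316))
231 (np.int64(245), np.int64(318))
239 (np.int64(240), np.int64(316))
247 (np.int64(238), np.int64(311))
255 (np.int64(235), np.int64(276))
```

```bash
python3 -m crank '[[0.02,-0.07,0,0,1],[0.025,-0.09,0,0,1],[0.01,-0.04,0,0,1],[0,0,0,0,1],[0,0,0,0,1]]'
python3 - <<'E'
from h import *
m=r.camera_model("wrist"); w=r.grab_frame("wrist"); cv2.imwrite("pics/w13.png",w); print(r.get_obs()['tcp_pos']);np.savez("w13.npz",**m)
S=r.camera_model("scene");D=r.camera_model("side")
c=w[150:265,230:330]; k=((c.max(2).astype(int)-c.min(2)<30)&(c.max(2)>110)).astype(np.uint8)
n,l,st,ce=cv2.connectedComponentsWithStats(k)
for i in range(1,n):
    if 15<st[i,4]<80: 
        p=ce[i]+(230,150); print(st[i],p,plane(m,p,.169),tri(m,p,dict(np.load("w12.npz")),(297.6,245)))
kk=cv2.inRange(c,(0,0,0),(90,90,90))
for y in range(5,110,8): xs=np.nonzero(kk[y])[0]; print(y+150,(xs.min()+230,xs.max()+230) if len(xs) else None)
E
```

```text
clock: 23.25
tcp_pos: [0.4741, 0.3792, 0.2637]
orientation: [2.291, 2.149, 0.001]
contact_force: [-0.4, 0.7, 0.1]
grip_width: 0.0856
gripper_force: 0.0
[0.4735 0.3802 0.2637]
[ 6 35  7  8 26] [237.8846 187.9231] [0.4386 0.3938 0.169 ] (array([0.4663, 0.4323, 0.3093]), np.float64(17.039896282110718))
155 (np.int64(270), np.int64(295))
163 (np.int64(264), np.int64(300))
171 (np.int64(254), np.int64(302))
179 (np.int64(260), np.int64(302))
187 (np.int64(256), np.int64(304))
195 (np.int64(252), np.int64(305))
203 (np.int64(250), np.int64(303))
211 (np.int64(246), np.int64(297))
219 (np.int64(242), np.int64(259))
227 (np.int64(238), np.int64(254))
235 (np.int64(234), np.int64(258))
243 (np.int64(230), np.int64(250))
251 (np.int64(230), np.int64(325))
259 (np.int64(230), np.int64(309))
```

```bash
python3 - <<'E'
from h import *
w=cv2.imread("pics/w13.png");m=dict(np.load("w13.npz"))
c=w[165:222,255:306].max(2); y,x=np.unravel_index(cv2.GaussianBlur(c,(5,5),0)[:48].argmax(),c[:48].shape); print(x+255,y+165,c[y,x])
for yy in range(170,226,4): print(yy,' '.join(f"{w[yy,xx].max():3d}" for xx in range(246,312,4)))
print(plane(m,(279,192),.145),plane(m,(x+255,y+165),.169))
E
```

```text
281 201 218
170 168 178 111  88  46  30  34  46  47  47  46  52  47  46  60 196 201
174 172 166  99  96  43  36  47  52  56  62  59  52  45  47  59 195 204
178 204 139 116 119  46  51  59  62  64  63  67  68  60  49  79 198 204
182 207 131 116  81  45  54  62  67  73  74  69  69  67  62  87 202 205
186 129 113 116  47  54  63  71  77  79  79  83  76  69  63  55 184 206
190 117 110  96  45  59  66  73  77  82  86  84  82  75  68  58 143 209
194 116 105  83  44  54  68  79  82  83  88  84  84  78  68  60 121 209
198 117  96  83  48  60  72  75  82 179 193 113  80  78  68  57 146 207
202 119  86  84  43  53  67  73 103 204 214 147  84  81  68  58 180 206
206 115  83  86  66  34  59  70  78 161 176  86  74  70  62  87 197 206
210  97  82  86  81  49  33  57  67  68  60  69  68  63  60 199 198 208
214  84  80  84  79  83  75  32  31  33  32  34  30  79 204 212 198 219
218  83  81  80  82 151 186 188 133  96  93 142 191 217 215 210 195 233
222  83  83  82  96 185 192 200 189 191 204 220 217 219 210 211 206 238
[0.4736 0.3817 0.145 ] [0.4753 0.3795 0.169 ]
```

The mill's nut is at (281,201), giving (0.474,0.380), which agrees with the first triangulation. Gripping its head.

```bash
python3 -m crank '[[0,0,-0.08,0,1],[0,0,-0.14,0,1],[0,0,-0.14,0,1],[0,0,-0.14,0,1],[0,0,-0.12,0,1],[0,0,-0.08,0,1],[0,0,-0.05,0,1],[0,0,0,0,1]]' 30
python3 -m crank '[[0,0,0,0,0.4],[0,0,0,0,0.3],[0,0,0,0,0.2],[0,0,0,0,0.1],[0,0,0,0,0],[0,0,0,0,0],[0,0,0,0,0]]' 30
```

```text
clock: 23.97
tcp_pos: [0.4721, 0.3799, 0.1113]
orientation: [-2.287, -2.152, 0.005]
contact_force: [0.5, 0.2, -0.3]
grip_width: 0.0852
gripper_force: 0.0
clock: 24.55
tcp_pos: [0.4738, 0.38, 0.1137]
orientation: [2.289, 2.151, 0.001]
contact_force: [-0.2, 0.1, 0.5]
grip_width: 0.0426
gripper_force: 0.0
```

The pads again met less than expected. Together with the first tin attempt and the salt (gripped at its 34 mm cap), this shows the fingers act about 36 mm higher than the TCP reading implies. I'll reopen, go 36 mm lower and grip again.

```bash
python3 -m crank '[[0,0,0,0,0.5],[0,0,0,0,1],[0,0,0,0,1],[0,0,0,0,1],[0,0,-0.05,0,1],[0,0,-0.05,0,1],[0,0,-0.05,0,1],[0,0,-0.03,0,1]]' 30
python3 -m crank '[[0,0,0,0,0.4],[0,0,0,0,0.3],[0,0,0,0,0.2],[0,0,0,0,0.1],[0,0,0,0,0.05],[0,0,0,0,0.05],[0,0,0,0,0.05]]' 30
```

```text
clock: 25.22
tcp_pos: [0.4729, 0.3791, 0.0752]
orientation: [-2.289, -2.151, 0.004]
contact_force: [0.9, -0.6, 0.7]
grip_width: 0.0852
gripper_force: 0.0
clock: 25.8
tcp_pos: [0.474, 0.3805, 0.078]
orientation: [2.289, 2.151, 0.002]
contact_force: [0.8, 1.1, 2.7]
grip_width: 0.0475
gripper_force: 30.8
```

The mill head is gripped at 47.5 mm. Lifting and carrying it to well 1 at (0.5205,0.124).

```bash
python3 -m crank '[[0,0,0,0,0],[0,0,0.04,0,0],[0,0,0.08,0,0],[0,0,0.13,0,0],[0,0,0.15,0,0],[0,0,0.15,0,0],[0,0,0.13,0,0],[0,0,0.07,0,0]]' 50
python3 -m crank '[[0.01,-0.06,0,0,0],[0.025,-0.12,0,0,0],[0.025,-0.14,0,0,0],[0.025,-0.14,0,0,0],[0.025,-0.14,0,0,0],[0.025,-0.14,0,0,0],[0.025,-0.14,0,0,0],[0.025,-0.14,0,0,0]]';python3 -m crank '[[0.025,-0.12,0,0,0],[0.02,-0.09,0,0,0],[0.005,-0.05,0,0,0],[0,0,0,0,0],[0,0,0,0,0],[0,0,0,0,0]]'
python3 - <<'E'
from h import *
M=dict(np.load("w7.npz"));S=r.camera_model("scene");print(tri(M,(287,96.6),S,(233.6,222.7)),r.get_obs()['tcp_pos'])
d=r.grab_frame("side"); s=r.grab_frame("scene"); w=r.grab_frame("wrist")
for n,i in (('d',d),('s',s),('w',w)): cv2.imwrite(f"pics/{n}14.png",i)
D=r.camera_model("side")
# held mill: dark columns in side/scene views at expected foot
def proj(m,X):
    c=m['R']@X+m['t']; return m['fx']*c[0]/c[2]+m['cx'],m['fy']*c[1]/c[2]+m['cy']
p=r.get_obs()['tcp_pos']; X=np.array([p[0],p[1],p[2]-.078])
for n,i,m in (('side',d,D),('scene',s,S)):
    u,v=proj(m,X+[0,0,.02]); print(n,u,v); 
    for dv in range(-28,20,6):
        row=i[int(v)+dv].max(1); xs=[x for x in range(int(u)-40,int(u)+40) if row[x]<75]; print(int(v)+dv,xs[:1],xs[-1:],len(xs))
E
```

```text
clock: 26.47
tcp_pos: [0.4739, 0.381, 0.231]
orientation: [2.289, 2.152, 0.005]
contact_force: [1.0, 0.8, -1.9]
grip_width: 0.0466
gripper_force: 51.5
clock: 27.13
tcp_pos: [0.5095, 0.1729, 0.2258]
orientation: [-2.29, -2.15, 0.005]
contact_force: [-0.3, -0.4, -1.3]
grip_width: 0.0466
gripper_force: 51.5
clock: 27.63
tcp_pos: [0.5199, 0.1255, 0.2271]
orientation: [-2.286, -2.153, -0.0]
contact_force: [-0.4, -0.4, -2.3]
grip_width: 0.0465
gripper_force: 51.5
(array([0.5239, 0.1234, 0.0196]), np.float64(2.320962564001573)) [0.5199 0.1255 0.2271]
side 243.6591492989985 183.29317399838183
155 [203] [250] 32
161 [203] [252] 31
167 [233] [254] 11
173 [232] [255] 8
179 [232] [256] 7
185 [232] [271] 29
191 [248] [270] 14
197 [240] [246] 6
scene 229.44278356398286 187.18183244342288
159 [189] [234] 45
165 [189] [233] 40
171 [189] [233] 38
177 [211] [236] 21
183 [222] [237] 16
189 [222] [238] 17
195 [224] [263] 25
201 [] [] 0
```

The mill hangs upright and centred: foot at side pixel (244,183) and scene (230,187), as predicted. Lowering.

```bash
python3 -m crank '[[0.008,-0.008,-0.08,0,0],[0,0,-0.12,0,0],[0,0,-0.12,0,0],[0,0,-0.1,0,0],[0,0,-0.07,0,0],[0,0,-0.04,0,0],[0,0,0,0,0],[0,0,0,0,0]]'
python3 -m crank '[[0,0,-0.03,0,0],[0,0,-0.03,0,0],[0,0,-0.02,0,0],[0,0,0,0,0]]';python3 -m crank '[[0,0,-0.015,0,0],[0,0,-0.01,0,0],[0,0,0,0,0]]'
```

```text
clock: 28.45
tcp_pos: [0.5223, 0.1232, 0.1217]
orientation: [-2.288, -2.152, -0.0]
contact_force: [0.3, 0.5, -1.4]
grip_width: 0.0468
gripper_force: 51.6
clock: 28.78
tcp_pos: [0.5218, 0.1221, 0.1047]
orientation: [-2.289, -2.151, 0.002]
contact_force: [0.6, -0.2, -1.2]
grip_width: 0.0465
gripper_force: 51.6
clock: 29.03
tcp_pos: [0.5221, 0.1223, 0.1001]
orientation: [-2.289, -2.151, 0.001]
contact_force: [0.6, 0.1, -0.6]
grip_width: 0.0468
gripper_force: 51.5
```

```bash
python3 -m crank '[[0,0,-0.01,0,0],[0,0,0,0,0]]';python3 -m crank '[[0,0,-0.01,0,0],[0,0,0,0,0]]'
```

```text
clock: 29.2
tcp_pos: [0.5222, 0.1224, 0.0982]
orientation: [-2.289, -2.151, 0.0]
contact_force: [-0.4, 0.7, -1.2]
grip_width: 0.0465
gripper_force: 51.6
clock: 29.37
tcp_pos: [0.5228, 0.1232, 0.0981]
orientation: [2.289, 2.151, 0.002]
contact_force: [-3.2, -0.3, 14.0]
grip_width: 0.0469
gripper_force: 52.1
```

The mill is down on the well floor (z 0.098 as expected, 14 N). I'll release it, retreat upward and take a last look.

```bash
python3 -m crank '[[0,0,0.005,0,0.3],[0,0,0,0,0.5],[0,0,0,0,0.6],[0,0,0,0,0.6],[0,0,0.04,0,0.6],[0,0,0.08,0,0.6],[0,0,0.12,0,0.6],[0,0,0.14,0,0.6]]'
python3 -m crank '[[0,0,0.15,0,0.6],[0,0,0.15,0,0.6],[-0.05,0.06,0.1,0,0.6],[-0.1,0.12,0,0,0.6],[-0.12,0.15,0,0,0.6],[-0.1,0.15,0,0,0.6],[0,0.1,0,0,0.6],[0,0,0,0,0.6]]'
python3 - <<'E'
from h import *
s=r.grab_frame("scene");d=r.grab_frame("side"); print(r.get_obs()['clock'],r.get_obs()['contact_force'])
cv2.imwrite("pics/fin.png",np.hstack([cv2.resize(s[130:280,190:340],(400,400)),cv2.resize(d[100:300,190:390],(400,400))]))
E
```

```text
clock: 30.03
tcp_pos: [0.5212, 0.1222, 0.1736]
orientation: [-2.288, -2.151, 0.003]
contact_force: [0.3, 0.5, 0.4]
grip_width: 0.0688
gripper_force: 0.0
clock: 30.7
tcp_pos: [0.4462, 0.2436, 0.2547]
orientation: [-2.281, -2.159, -0.004]
contact_force: [0.5, 0.2, 0.4]
grip_width: 0.0686
gripper_force: 0.0
30.8 [-0.0499 -1.0844 -0.5617]
```

View pics/fin.png

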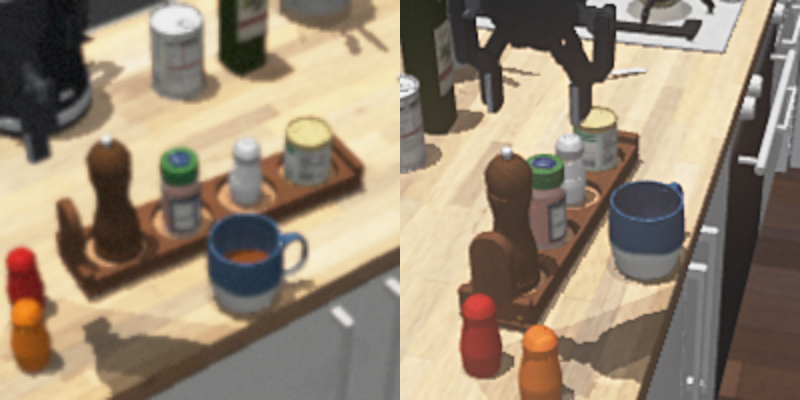

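The final view shows the mill (scene crop 117,200), jar (182,190), salt (245,172) and tin (308,150) upright in wells 1 to 4. The tallest is beside the high board and the mug is where it was. Handing in.

```bash
python3 -c "
from bench import r
print(r.hand_in())"
```

```text
the job is handed in; nothing more can be done
None
```

The job is handed in at about 31 s: mill, jar, salt and tin stand upright in wells 1–4, tallest beside the high end board, and the mug is where it was; my first grip on the tin missed and pressed on its lid with about 81 N (wrist limit 120 N), and the hand-in returned no verdict.

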